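# Open the tube warmer and lock its cover on the stay

### The job

Open the small tube warmer for loading: squeeze the two orange snap tabs on its cover together to unclip it, raise the cover until its side stay drops into the notch, then lower the cover gently until the stay carries it, and let go. The cover must stay up by itself; never let it fall, not even the last bit, and leave the other things on the bench where they are.

Things in the scene. Friction and masses are not known exactly. Their poses are not given: they have to be found in the camera images.
- warmer: The tube warmer: fixed white box 200 (x, depth) x 190 (y, width) x 100 mm high; origin at the centre of its underside, z up. Its front panel with three coloured buttons faces its -x; the hinge of its blue-grey cover is near the rear (+x); the stay is on its +y side, outside the wall.
- cover (a joint): Cover angle in rad: 0 shut, positive raised (front edge up and back); stop at 0.95. Blue-grey plate 160 x 190 x 12 mm, about 0.4 kg, underside 100 mm above the bench when shut, held by two snap hooks. Unclipped, it falls shut by its weight unless the stay carries it. The stay drops into the notch at 0.84 to 0.87 and then carries the cover at about 0.74.
- hinge (a point): A point at the middle of the cover's hinge line, 60 mm behind the warmer's centre and 100 mm above the bench; the frame turns with the cover, its y is the hinge line (the warmer's y), the cover extends from here along its own -x.
- tabs_mid (a point): Point midway between the two orange tabs at the height to squeeze: 135 mm from the hinge along the cover's -x, 27 mm above its top face (139 mm above the bench when shut). Its frame turns with the cover: y from the right to the left tab, z along the tabs away from the cover. A grasp may stay pointing straight down while the cover turns between the fingers.
- tab_left (a joint): Travel of the left (+y) tab in m: 0 at rest, 0.009 pressed home inwards along y, springy (2.4 N at first, 5.1 N home). The tabs are upright paddles 24 (x) x 6 (y) mm, 40 mm tall above the cover; outer faces 60 mm apart at rest, 42 mm when home. Both must be in by over 0.005 at once to free the cover; with the cover up they may be let go.
- tab_right (a joint): Travel of the right (-y) tab, in the same way.
- stay (a joint): Angle of the stay to the cover in rad: 0 folded (cover shut), about 1.45 when it carries the cover. Steel bar 94 mm long, pivoted on the cover's +y edge 60 mm from the hinge; its yellow foot trails along a black ledge on the warmer's +y side and drops 9 mm off a step when the cover is high enough. Lowering the cover then presses the foot into the step's corner.
- stay_foot (a point): Centre of the stay's yellow foot (a pin 8 mm in diameter): 70 mm above the bench while on the upper ledge, 61 mm in the notch.
- stay_seat (a point): Fixed point where the centre of the stay's foot lies when it is seated in the notch (bright yellow floor, on the warmer's +y side).
- tube_rack: Bystander: white tube rack 100 x 210 x 55 mm full of red-capped tubes (110 mm tall in all); origin at the centre of its underside. Leave alone.
- tip_box: Bystander: open clear box 90 x 125 x 60 mm of pipette tips; origin at the centre of its underside. Leave alone.
- reagent: Bystander: white bottle, 60 mm across, 130 mm tall; origin at the centre of its underside. Leave alone.
- ethanol: Bystander: amber bottle, 56 mm across, 120 mm tall; origin at the centre of its underside. Leave alone.
- beaker: Bystander: glass beaker, 68 mm across, 85 mm tall; origin at the centre of its underside. Leave alone.
- pen: Bystander: marker pen 125 mm long; origin at the centre of its underside. Leave alone.
- tray: Bystander: low grey tray 160 x 120 x 25 mm; origin at the centre of its underside. Leave alone.

How it is judged:
By the outcome, as a careful person would: the job done as asked, in the order asked, and still so for the second after the job is handed in, with the robot touching nothing.
It also fails if it takes over 40 s, if anything falls off the work surface, if the arm or the gripper's body presses on something with over 40 N, if the wrist force passes 120 N, or if a joint passes its speed limit or range.

### The arm

A 7-joint arm with a two-finger parallel gripper is mounted at the origin on the work surface. World frame = base frame: x ahead of the robot, y to its left, z up, the work surface at z = 0. Lengths are in m, angles in rad, forces in N, time in s.
With the tool pointing down it reaches from about 0.4 to 0.85 m from the base axis. Payload 4.5 kg.
Tool frame: the origin (TCP) lies on the mounting face of the last link; the fingertips stand 166 mm ahead of it and the grasp point (between the pads) lies 147 mm ahead of it; y points along the fingers, z is the direction in which the jaws open and shut, and the axes are right-handed (so a half turn about y gives the same grasp; the last joint's range is limited). The gripper opens to 88 mm and grips with 3 to 60 N. Pads are 18 mm wide; open, the fingers measure 123 mm over their backs; the gripper's body (75 mm by 187 mm) begins 45 mm behind the grasp point.
Start: joints at [-1.286, 0.689, -0.195, 1.565, 0.157, 0.902, -0.215], TCP at [0.155, 0.605, 0.405] pointing down, gripper open.
Joint ranges: [-3.01, 3.01], [-0.46, 2.08], [-1.47, 1.51], [0.13, 2.56], [-1, 4.14], [0.04, 2.09], [-2.66, 2.66]. Speed limits (rad/s): [2.57, 2.57, 3.14, 3.14, 3.14, 3.14, 3.14].

### API

Orientations are given as a unit quaternion [x, y, z, w].
In Python, from plant import r gives the robot as it stands.
- The arm moves only by the tool arm_command, never from a script. Its argument "deltas" is a list of rows, each an object of numbers: "dx", "dy", "dz": the shift along the tool's x, y, z each as a share of 1000 mm, from -1 to 1; "wx", "wy", "wz": the turn, a rotation vector about the tool's x, y, z each as a share of 45 degrees, from -1 to 1. In form: [{"dx": .., "dy": .., "dz": .., "wx": .., "wy": .., "wz": ..}, ...]. A call has exactly 5 rows; each row is the pose to reach, as a shift and turn from the pose commanded when the call began, along the tool's axes at that moment; what a row does not reach only later rows make up. A row lasts 1/10 s, in which the tool goes at most 50 mm and 8.59 degrees, less where a joint would pass 70% of its speed; a pose out of reach is approached as far as the arm can. A call with a number of a shift or a turn outside -1 to 1 is refused whole. A call with a gripper value outside its range is refused whole. "claw" is the opening, from -1 (shut) to 1 (fully open), set as the call begins (left out, the last holds). The fingers move at their own pace and stop on an object; "grip_force" is the grip in N (left out, the last holds). Time passes only in rows, so rows that repeat a pose let the fingers close, or fill a call up. It gives the time, the measured TCP pose, the force and the opening at its end, in the units of the state.
- r.get_state(): the state, without advancing time (a new reading comes with each control period).
- r.snapshot(name): name is "scene" or "top" or "wrist"; returns the picture (420x560x3 uint8, red, green, blue); there is no depth.
- r.get_calibration(name): a dict with "vertical_fov" (degrees; the focal length in pixels is half the picture's height over the tangent of half this angle, whatever the lens; pixels are square), "cx", "cy" (the principal point, pixels), "k1" (the pictures are not rectified: a ray, as slopes to the right and down, at radius r is drawn at 1 + k1 r^2 times it, then the intrinsics apply), "R" (3x3) and "t" (3): a world point X has camera coordinates R X + t. Camera axes: x right, y down, z forward; pixel columns grow to the right and rows downward; lengths in m; the calibration is good to about 2 mm. A picture is of the moment at which its call begins: read the wrist's pose just before it. get_calibration takes no time and is no camera call; for the wrist camera it gives the pose at the moment of the call.
- r.finish_job(): hands the job in, once; it reports no verdict.
The state is a dict: "clock": time; "q": joint angles; "qd": joint speeds; "joint_torque": joint torques, N m; "tool_pos": TCP position; "eef_rot": TCP orientation; "contact_force": force on the tool from outside, world axes, zero at the start; "moment": the same for the moment, N m; "opening": opening from 0.0 (shut) to 1.0 (fully open).
Only numpy, scipy, OpenCV 4.12 (cv2) and the standard library are available. Lean on these libraries where they do the work, as an engineer would, in place of code of your own. Each camera call takes 0.05 s, during which the arm holds its last target.

## Working session

There is one attempt and no reset: what is moved stays moved. The work goes in short steps, Python scripts to look and compute and a tool call to move; the robot and the scene stay as the last step left them, time stands still between calls to the robot, and variables do not carry over. Pictures are saved under pics/ and viewed, and the job is handed in when it is done.

Besides the shell and the picture viewer there is one more tool, called after "Request:" as a command line: name --argument value ..., lists and objects as JSON in quotes. arm_command: Moves the arm, as the interface text tells. Shift numbers are shares of 1000 mm and turn numbers shares of 45 degrees, none past 1 either way. Its arguments: {"type":"object","properties":{"deltas":{"type":"array","items":{"type":"object","properties":{"dx":{"type":"number","minimum":-1,"maximum":1},"dy":{"type":"number","minimum":-1,"maximum":1},"dz":{"type":"number","minimum":-1,"maximum":1},"wx":{"type":"number","minimum":-1,"maximum":1},"wy":{"type":"number","minimum":-1,"maximum":1},"wz":{"type":"number","minimum":-1,"maximum":1}}}},"claw":{"type":"number"},"grip_force":{"type":"number"}},"required":["deltas"]}

```bash
mkdir -p pics; ls
python3 - <<'E'
from plant import r
import cv2
s=r.get_state()
for k in ("clock","tool_pos","eef_rot","opening","contact_force"): print(k,s[k])
for n in ("scene","top","wrist"):
    c=r.get_calibration(n); im=r.snapshot(n)
    cv2.imwrite(f"pics/{n}0.png",im[:,:,::-1]); print(n,c)
E
```

```text
pics
clock 0.0
tool_pos [0.15503055 0.60511388 0.40389324]
eef_rot [ 0.70222618 -0.08845389  0.08836769 -0.70088905]
opening 0.9999360312056296
contact_force [ 0.23766653  0.1886131  -0.08354249]
scene {'vertical_fov': 54.470181688517044, 'cx': 279.45165289562766, 'cy': 214.4449501593872, 'k1': -0.11475924969157653, 'R': array([[-0.39975625,  0.9164165 , -0.01938414],
       [ 0.6057212 ,  0.24823553, -0.75596359],
       [-0.68796567, -0.31394255, -0.65432661]]), 't': array([ 0.2099342 , -0.24949827,  1.36913585])}
top {'vertical_fov': 45.84208414500181, 'cx': 277.1502973569871, 'cy': 199.40187410402464, 'k1': 0.028746831923835762, 'R': array([[-0.00357722, -0.99992132,  0.01202298],
       [-0.99769485,  0.00275398, -0.06780408],
       [ 0.06776563, -0.01223781, -0.99762621]]), 't': array([0.02401105, 0.54855002, 1.18415579])}
wrist {'vertical_fov': 62.097602387527424, 'cx': 279.3210984905541, 'cy': 212.12811775143797, 'k1': 0.024445512659212874, 'R': array([[ 0.24740461,  0.96891125, -0.00139569],
       [ 0.93160496, -0.23748235,  0.27516238],
       [ 0.26627648, -0.06937668, -0.96139675]]), 't': array([-0.62333451, -0.03756852,  0.38825269])}
```

View pics/scene0.png

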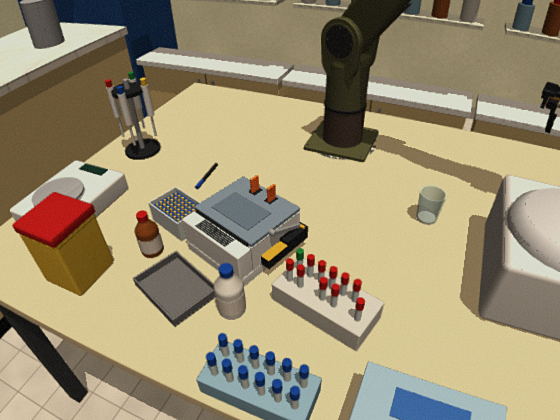

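View pics/top0.png

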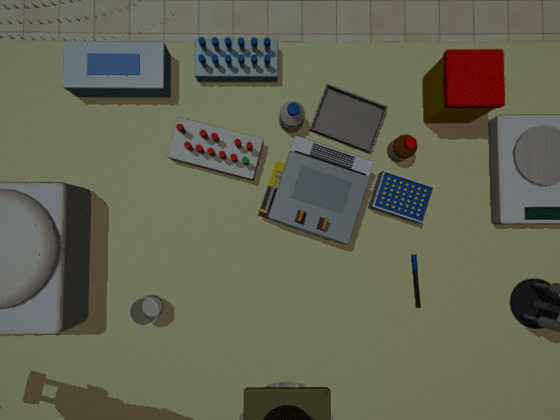

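View pics/wrist0.png

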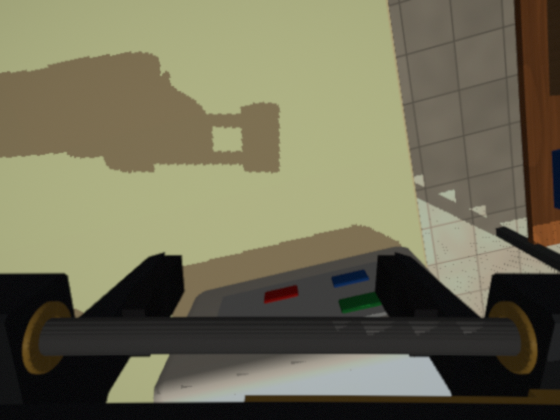

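Both views show the warmer in front of the robot. Its tabs face the robot at about top px (300,216) and (323,224), the grille and hinge are at the far side around (333,153), and the stay is on the left side at (272,190). I'll zoom in for the measurements.

```bash
cat > h.py <<'E'
import numpy as np, cv2
from plant import r
def K(c):
    f=210/np.tan(np.radians(c["vertical_fov"]/2)); return np.array([[f,0,c["cx"]],[0,f,c["cy"]],[0,0,1]]),np.array([c["k1"],0,0,0.])
def ray(c,p):
    k,d=K(c); u=cv2.undistortPoints(np.array([[p]],float),k,d)[0,0]
    R=np.array(c["R"]);return -R.T@c["t"], R.T@np.array([u[0],u[1],1])
def plane(c,p,z):
    o,v=ray(c,p); return o+v*(z-o[2])/v[2]
def proj(c,X):
    k,d=K(c); return cv2.projectPoints(np.atleast_2d(np.array(X,float)),cv2.Rodrigues(np.array(c["R"]))[0],np.array(c["t"],float),k,d)[0][:,0]
def tri(cs,ps):
    A=np.zeros((3,3));b=np.zeros(3)
    for c,p in zip(cs,ps):
        o,v=ray(c,p);v=v/np.linalg.norm(v);P=np.eye(3)-np.outer(v,v);A+=P;b+=P@o
    return np.linalg.solve(A,b)
E
python3 - <<'E'
import cv2
a=cv2.imread('pics/top0.png')[130:260,240:390]; cv2.imwrite('pics/top0z.png',cv2.resize(a,None,fx=4.6,fy=4.6,interpolation=cv2.INTER_NEAREST))
a=cv2.imread('pics/scene0.png')[160:290,170:330]; cv2.imwrite('pics/scene0z.png',cv2.resize(a,None,fx=4.6,fy=4.6,interpolation=cv2.INTER_NEAREST))
E
```

```text
(no output)
```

View pics/top0z.png

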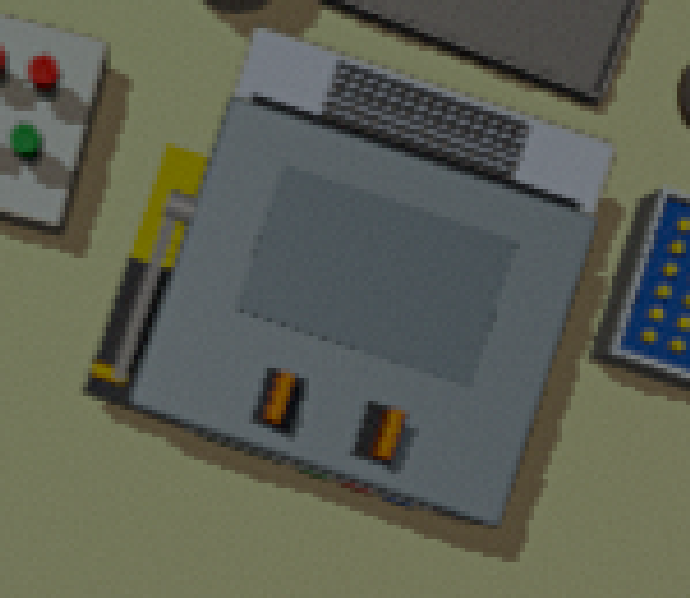

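View pics/scene0z.png

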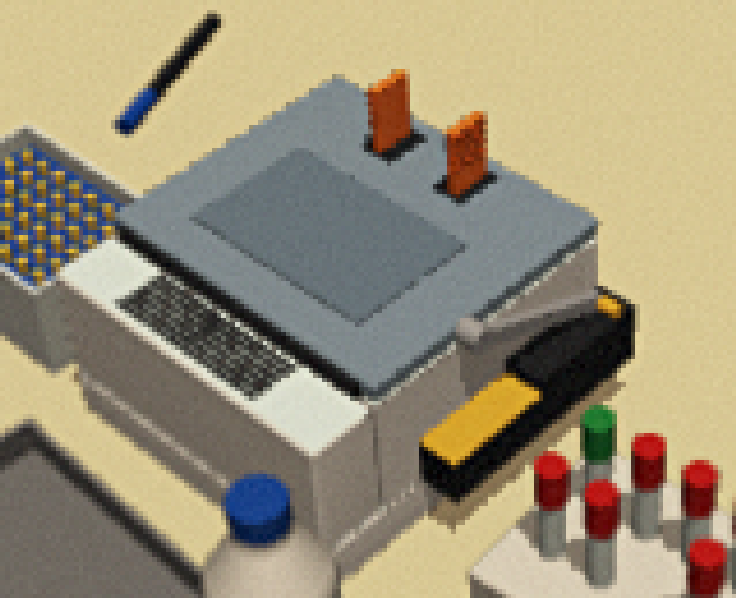

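Run:
```python
from h import *
c=r.get_calibration("top"); cs=r.get_calibration("scene")
im=cv2.imread('pics/top0.png'); g=cv2.cvtColor(im,cv2.COLOR_BGR2HSV)
def z2(p,o): return [(p[0]+.5)/4.6-.5+o[0],(p[1]+.5)/4.6-.5+o[1]]
T=lambda p:z2(p,(240,130)); S=lambda p:z2(p,(170,160))
# top corners FL FR RR RL
tc=[(131,404),(499,524),(599,212),(236,96)]
P=np.array([plane(c,T(p),.112) for p in tc]); print("top",P)
sc=[(597,223),(338,77),(118,217),(372,388)]
Q=np.array([plane(cs,S(p),.112) for p in sc]); print("scene",Q)
L=np.array([[-100,95],[-100,-95],[60,-95],[60,95]])/1e3
for A in (P,Q):
    m=A[:,:2].mean(0); l=L.mean(0)
    H=(A[:,:2]-m).T@(L-l); yaw=np.arctan2(H[1,0]-H[0,1],H[0,0]+H[1,1])
    R=np.array([[np.cos(yaw),-np.sin(yaw)],[np.sin(yaw),np.cos(yaw)]])
    t=m-R@l; print("yaw",np.degrees(yaw),"warmer",t,"tabs",t+R@[-.075,0],"res mm",np.round(((L@R.T+t)-A[:,:2])*1e3,1).tolist())
# tab tops
m=((g[:,:,0]<18)&(g[:,:,1]>150)&(g[:,:,2]>90)).astype(np.uint8);
n,_,st,ce=cv2.connectedComponentsWithStats(m)
for i in range(1,n):
    if 290<ce[i][0]<335 and 205<ce[i][1]<235: print(st[i],ce[i],plane(c,ce[i],.152))
print("scene tabs tops", [plane(cs,S(p),.152) for p in [(388,77),(467,119)]])
```

```text
top [[ 0.50207957  0.04374654  0.112     ]
 [ 0.44360134 -0.13381972  0.112     ]
 [ 0.59498599 -0.18463332  0.112     ]
 [ 0.65241522 -0.0079146   0.112     ]]
scene [[ 0.50923001  0.04510547  0.112     ]
 [ 0.44677374 -0.13218959  0.112     ]
 [ 0.59606182 -0.17993237  0.112     ]
 [ 0.65557116 -0.00644251  0.112     ]]
yaw -18.385226956618496 warmer [ 0.56724968 -0.07696336] tabs [ 0.49607788 -0.05330804] res mm [[0.2, 1.0], [-1.2, -1.8], [-0.8, -1.4], [1.7, 2.2]]
yaw -18.920810288086045 warmer [ 0.57082854 -0.07484997] tabs [ 0.49988096 -0.05053039] res mm [[-2.2, 2.3], [-1.3, -0.1], [0.7, -4.2], [2.8, 2.0]]
[298 211   4  10  10] [299.2 215.5] [ 0.50475937 -0.02333844  0.152     ]
[303 212   1   1   1] [303. 212.] [ 0.5122579  -0.03156063  0.152     ]
[302 214   1   1   1] [302. 214.] [ 0.50796433 -0.02937967  0.152     ]
[301 218   1   1   1] [301. 218.] [ 0.49937833 -0.02717018  0.152     ]
[325 219   1   1   1] [325. 219.] [ 0.49707328 -0.07873366  0.152     ]
[327 220   1   1   1] [327. 220.] [ 0.49491349 -0.08301018  0.152     ]
[325 225   1   1   1] [325. 225.] [ 0.4842019  -0.07860019  0.152     ]
[322 227   1   1   1] [322. 227.] [ 0.47993658 -0.07211415  0.152     ]
scene tabs tops [array([ 0.48592036, -0.07947766,  0.152     ]), array([ 0.5033917 , -0.02703016,  0.152     ])]
```

```bash
cat >> h.py <<'E'
from scipy.spatial.transform import Rotation as Ro
PSI=np.radians(-18.5); WX=np.array([np.cos(PSI),np.sin(PSI),0]); WY=np.array([-np.sin(PSI),np.cos(PSI),0])
def goal(sgn):
    z=sgn*WY; y=np.array([0,0,-1.]); return Ro.from_matrix(np.c_[np.cross(y,z),y,z])
def delta(pos,rot,s=None):
    s=s or r.get_state(); R0=Ro.from_quat(s["eef_rot"]); d=R0.inv().apply(np.array(pos)-s["tool_pos"])
    w=np.degrees((R0.inv()*rot).as_rotvec())/45
    return np.round(d,4),np.round(w,3)
E
python3 - <<'E'
from h import *
s=r.get_state(); print(Ro.from_quat(s["eef_rot"]).as_matrix().round(3))
for g in (1,-1): print(g,delta([.497,-.053,.40],goal(g),s))
c=r.get_calibration("wrist"); R=np.array(c["R"]); o=-R.T@c["t"]; print(o, Ro.from_quat(s["eef_rot"]).inv().apply(o-s["tool_pos"]))
ct=r.get_calibration("top"); print([plane(ct,p,.2)[:2].round(2) for p in [(65,182),(65,333),(0,182)]])
E
```

```text
[[ 0.969 -0.     0.248]
 [-0.248 -0.001  0.969]
 [ 0.    -1.    -0.001]]
1 (array([ 0.4945,  0.0049, -0.5528]), array([0.002, 0.092, 0.   ]))
-1 (array([ 0.4945,  0.0049, -0.5528]), array([ 0.000e+00, -3.908e+00, -3.000e-03]))
[0.08583861 0.62202614 0.38284251] [-0.07124641  0.02127283 -0.00086747]
[array([0.57, 0.46]), array([0.27, 0.45]), array([0.57, 0.59])]
```

Request:
arm_command --deltas '[{"dy": -0.05}, {"dy": -0.08, "dz": -0.04}, {"dx": 0.01, "dy": -0.09, "dz": -0.085}, {"dx": 0.035, "dy": -0.09, "dz": -0.125, "wy": 0.05}, {"dx": 0.07, "dy": -0.09, "dz": -0.16, "wy": 0.09}]' --claw 1 --grip_force 20

```text
invalid input at $.deltas[0]: expected keys dx, dy, dz, wx, wy, wz
```

Run:
```python
from h import *
s=r.get_state(); print(s["q"],s["clock"],s["tool_pos"],delta([.497,-.053,.40],goal(1),s))
```

```text
[-1.28618826  0.68976944 -0.19452905  1.56605366  0.15731002  0.90248898
 -0.21509897] 0.15 [0.15507717 0.60521658 0.40412154] (array([ 0.4945,  0.0049, -0.5528]), array([0.002, 0.092, 0.   ]))
```

Request:
arm_command --deltas '[{"dx": 0, "dy": -0.05, "dz": 0, "wx": 0, "wy": 0, "wz": 0}, {"dx": 0, "dy": -0.08, "dz": -0.04, "wx": 0, "wy": 0, "wz": 0}, {"dx": 0.01, "dy": -0.09, "dz": -0.085, "wx": 0, "wy": 0, "wz": 0}, {"dx": 0.035, "dy": -0.09, "dz": -0.125, "wx": 0, "wy": 0.05, "wz": 0}, {"dx": 0.07, "dy": -0.09, "dz": -0.16, "wx": 0, "wy": 0.09, "wz": 0}]' --claw 1 --grip_force 20

```text
clock: 0.65
tool_pos: [0.1819, 0.4314, 0.4951]
eef_rot: [-0.698, 0.112, -0.112, 0.698]
contact_force: [1.1, -0.4, 0.8]
opening: 1.0
```

Run:
```python
from h import *
s=r.get_state(); print(s["q"],s["clock"],s["tool_pos"],delta([.497,-.053,.40],goal(1),s))
```

```text
[-1.12425875  0.36651417 -0.20797296  1.88959677  0.09431579  0.89427291
 -0.1259776 ] 0.65 [0.1818679  0.43137909 0.49513191] (array([ 0.4512,  0.0947, -0.3612]), array([-0.001,  0.005, -0.001]))
```

Request:
arm_command --deltas '[{"dx": 0.036, "dy": 0, "dz": -0.03, "wx": 0, "wy": 0.005, "wz": 0}, {"dx": 0.073, "dy": 0, "dz": -0.06, "wx": 0, "wy": 0.005, "wz": 0}, {"dx": 0.11, "dy": 0, "dz": -0.09, "wx": 0, "wy": 0.005, "wz": 0}, {"dx": 0.148, "dy": 0, "dz": -0.12, "wx": 0, "wy": 0.005, "wz": 0}, {"dx": 0.186, "dy": 0, "dz": -0.15, "wx": 0, "wy": 0.005, "wz": 0}]'

```text
clock: 1.15
tool_pos: [0.3128, 0.2302, 0.4948]
eef_rot: [-0.698, 0.114, -0.114, 0.698]
contact_force: [0.3, 0.4, -0.7]
opening: 0.997
```

Request:
arm_command --deltas '[{"dx": 0.038, "dy": 0.01, "dz": -0.03, "wx": 0, "wy": 0, "wz": 0}, {"dx": 0.075, "dy": 0.025, "dz": -0.06, "wx": 0, "wy": 0, "wz": 0}, {"dx": 0.112, "dy": 0.04, "dz": -0.09, "wx": 0, "wy": 0, "wz": 0}, {"dx": 0.149, "dy": 0.055, "dz": -0.12, "wx": 0, "wy": 0, "wz": 0}, {"dx": 0.186, "dy": 0.065, "dz": -0.15, "wx": 0, "wy": 0, "wz": 0}]'

```text
clock: 1.65
tool_pos: [0.441, 0.0286, 0.4288]
eef_rot: [0.698, -0.115, 0.114, -0.698]
contact_force: [0.8, 1.3, -0.2]
opening: 1.002
```

Run:
```python
from h import *
s=r.get_state(); print(s["q"],s["clock"],s["tool_pos"],delta([.497,-.053,.40],goal(1),s))
```

```text
[-0.11879377  0.41844081 -0.07285741  2.06299411  0.0477381   0.6627177
  1.0225957 ] 1.65 [0.44101628 0.02863543 0.42881123] (array([ 0.0792,  0.0288, -0.0595]), array([ 0.   , -0.003, -0.001]))
```

Request:
arm_command --deltas '[{"dx": 0.037, "dy": 0.01, "dz": -0.028, "wx": 0, "wy": 0, "wz": 0}, {"dx": 0.068, "dy": 0.025, "dz": -0.051, "wx": 0, "wy": 0, "wz": 0}, {"dx": 0.079, "dy": 0.029, "dz": -0.0595, "wx": 0, "wy": 0, "wz": 0}, {"dx": 0.079, "dy": 0.029, "dz": -0.0595, "wx": 0, "wy": 0, "wz": 0}, {"dx": 0.079, "dy": 0.029, "dz": -0.0595, "wx": 0, "wy": 0, "wz": 0}]'

```text
clock: 2.15
tool_pos: [0.4958, -0.0499, 0.4008]
eef_rot: [-0.697, 0.114, -0.114, 0.698]
contact_force: [-0.9, 0.6, 0.9]
opening: 1.0
```

Run:
```python
from h import *
s=r.get_state(); print(s["q"],s["clock"],s["tool_pos"],delta([.497,-.053,.40],goal(1),s))
c=r.get_calibration("wrist"); im=r.snapshot("wrist"); cv2.imwrite("pics/w1.png",im[:,:,::-1])
import pickle; pickle.dump(c,open("w1.pkl","wb"))
o=np.array([.497,-.053,0]); 
for k in (-1,1): print(proj(c,[o+WY*.030*k+[0,0,.152]-WX*.012,o+WY*.030*k+[0,0,.152]+WX*.012]))
im=r.snapshot("top"); cv2.imwrite("pics/t1.png",im[:,:,::-1])
```

```text
[ 0.05560428  0.52969902 -0.07360783  1.94857669  0.05815914  0.66627865
  1.19314029] 2.15 [ 0.49580648 -0.04985069  0.40078629] (array([ 0.0021,  0.0008, -0.0026]), array([-0.001, -0.001, -0.002]))
[[231.88596461 207.23888811]
 [233.17678987 240.62776684]]
[[320.71408031 207.18921776]
 [319.60792253 240.56845047]]
```

View pics/w1.png

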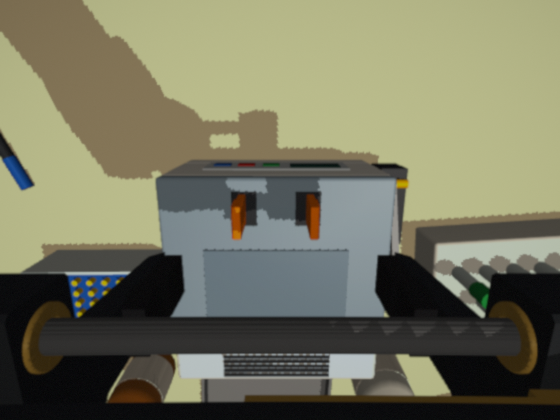

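Run:
```python
import cv2
a=cv2.imread('pics/w1.png')[150:270,150:410]; cv2.imwrite('pics/w1z.png',cv2.resize(a,None,fx=3,fy=3,interpolation=cv2.INTER_NEAREST))
```

```text
(no output)
```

View pics/w1z.png

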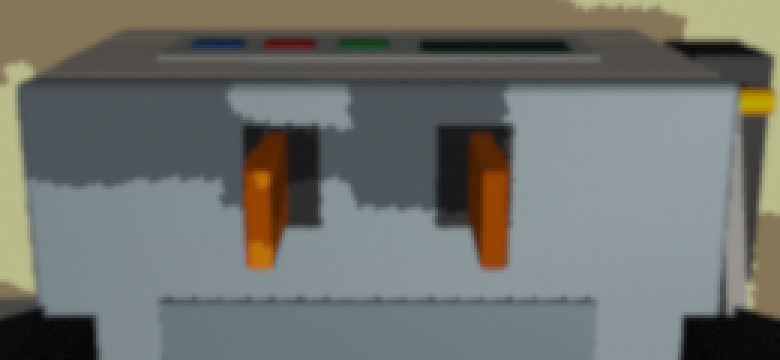

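The wrist view shows both orange tab tops at (237,223) and (315,223). They match the predicted position to within about 1 mm, so I'm descending straight down.

Request:
arm_command --deltas '[{"dx": 0, "dy": 0.035, "dz": 0, "wx": 0, "wy": 0, "wz": 0}, {"dx": 0, "dy": 0.065, "dz": 0, "wx": 0, "wy": 0, "wz": 0}, {"dx": 0, "dy": 0.09, "dz": 0, "wx": 0, "wy": 0, "wz": 0}, {"dx": 0, "dy": 0.09, "dz": 0, "wx": 0, "wy": 0, "wz": 0}, {"dx": 0, "dy": 0.09, "dz": 0, "wx": 0, "wy": 0, "wz": 0}]'

```text
clock: 2.75
tool_pos: [0.4963, -0.0501, 0.3114]
eef_rot: [-0.698, 0.114, -0.114, 0.698]
contact_force: [0.2, -0.3, 0.1]
opening: 0.999
```

Run:
```python
from h import *
s=r.get_state(); print(s["clock"],s["tool_pos"],s["contact_force"],delta([.497,-.053,.286],goal(1),s))
c=r.get_calibration("wrist"); im=r.snapshot("wrist"); cv2.imwrite("pics/w2.png",im[:,:,::-1])
o=np.array([.497,-.053,0]); 
for k in (-1,1): print(proj(c,[o+WY*.030*k+[0,0,.152]-WX*.012,o+WY*.030*k+[0,0,.152]+WX*.012]))
```

```text
2.75 [ 0.49632499 -0.05012397  0.31142557] [ 0.15888356 -0.32587505  0.05215953] (array([ 0.0016,  0.0254, -0.0025]), array([-0.001, -0.001, -0.   ]))
[[204.96884519 259.84731688]
 [208.00584635 309.59964232]]
[[345.12412548 259.81931974]
 [342.42186456 309.54930872]]
```

View pics/w2.png

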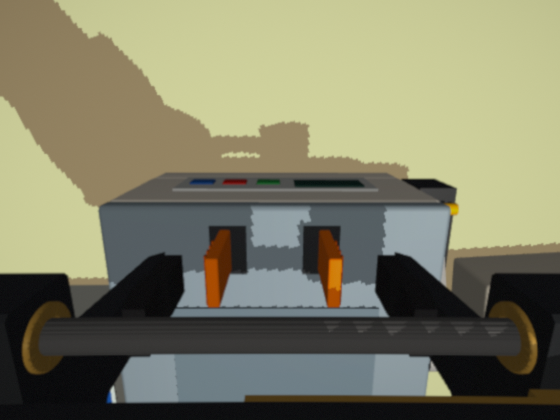

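Request:
arm_command --deltas '[{"dx": 0, "dy": 0.01, "dz": -0.0025, "wx": 0, "wy": 0, "wz": 0}, {"dx": 0, "dy": 0.02, "dz": -0.0025, "wx": 0, "wy": 0, "wz": 0}, {"dx": 0, "dy": 0.0255, "dz": -0.0025, "wx": 0, "wy": 0, "wz": 0}, {"dx": 0, "dy": 0.0255, "dz": -0.0025, "wx": 0, "wy": 0, "wz": 0}, {"dx": 0, "dy": 0.0255, "dz": -0.0025, "wx": 0, "wy": 0, "wz": 0}]'

```text
clock: 3.3
tool_pos: [0.4956, -0.0536, 0.285]
eef_rot: [-0.698, 0.115, -0.114, 0.698]
contact_force: [0.5, -1.1, 0.5]
opening: 0.997
```

Run:
```python
from h import *
s=r.get_state(); print(s["clock"],s["tool_pos"],s["contact_force"],delta([.4963,-.053,.286],goal(1),s))
```

```text
3.3 [ 0.49557723 -0.05357736  0.28503306] [ 0.50593677 -1.14019079  0.45795156] (array([ 0.0005, -0.001 ,  0.0008]), array([ 0.   , -0.003, -0.001]))
```

Request:
arm_command --deltas '[{"dx": 0, "dy": 0, "dz": 0, "wx": 0, "wy": 0, "wz": 0}, {"dx": 0, "dy": 0, "dz": 0, "wx": 0, "wy": 0, "wz": 0}, {"dx": 0, "dy": 0, "dz": 0, "wx": 0, "wy": 0, "wz": 0}, {"dx": 0, "dy": 0, "dz": 0, "wx": 0, "wy": 0, "wz": 0}, {"dx": 0, "dy": 0, "dz": 0, "wx": 0, "wy": 0, "wz": 0}]' --claw -0.3 --grip_force 20

```text
clock: 3.8
tool_pos: [0.4957, -0.0534, 0.2854]
eef_rot: [-0.698, 0.114, -0.115, 0.698]
contact_force: [-0.0, 0.6, 2.1]
opening: 0.571
```

Run:
```python
from h import *
s=r.get_state(); print(s["clock"],s["tool_pos"],s["contact_force"],s["opening"]*88)
c=r.get_calibration("wrist"); im=r.snapshot("wrist"); cv2.imwrite("pics/w3.png",im[:,:,::-1])
```

```text
3.8 [ 0.49572486 -0.0534075   0.28537465] [-0.01593174  0.55940301  2.07336534] 50.27994274757965
```

View pics/w3.png

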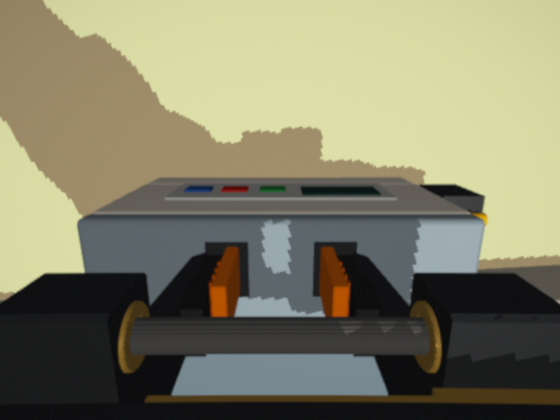

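The fingers are on the tabs at 50 mm and still closing, so I'll wait.

Request:
arm_command --deltas '[{"dx": 0, "dy": 0, "dz": 0, "wx": 0, "wy": 0, "wz": 0}, {"dx": 0, "dy": 0, "dz": 0, "wx": 0, "wy": 0, "wz": 0}, {"dx": 0, "dy": 0, "dz": 0, "wx": 0, "wy": 0, "wz": 0}, {"dx": 0, "dy": 0, "dz": 0, "wx": 0, "wy": 0, "wz": 0}, {"dx": 0, "dy": 0, "dz": 0, "wx": 0, "wy": 0, "wz": 0}]'

```text
clock: 4.35
tool_pos: [0.4958, -0.053, 0.2856]
eef_rot: [-0.697, 0.114, -0.115, 0.698]
contact_force: [-0.7, 1.9, 5.1]
opening: 0.465
```

Run:
```python
from h import *
s=r.get_state(); print(s["clock"],s["tool_pos"],s["contact_force"],s["opening"]*88)
R0=Ro.from_quat(s["eef_rot"]); p=np.array(s["tool_pos"])
# arc, world-> tool
def arc(th): return WX*(-.135*np.cos(th)+.039*np.sin(th))+np.array([0,0,.135*np.sin(th)+.039*np.cos(th)])
for th in (.05,.1,.15,.2,.25,.3,.35,.4,.45,.5,.55,.6,.65,.7,.75,.8,.82,.84,.855,.86,.87,.88,.9): print(th,R0.inv().apply(arc(th)-arc(0)).round(4))
```

```text
4.35 [ 0.49582661 -0.05298138  0.28555174] [-0.68340041  1.88290085  5.1255154 ] 40.95020417312677
0.05 [ 0.0021 -0.0067  0.    ]
0.1 [ 0.0046 -0.0133  0.    ]
0.15 [ 0.0074 -0.0197  0.    ]
0.2 [ 0.0105 -0.026   0.    ]
0.25 [ 0.0139 -0.0322  0.0001]
0.3 [ 0.0176 -0.0381  0.0001]
0.35 [ 0.0216 -0.0439  0.0001]
0.4 [ 0.0259 -0.0495  0.0001]
0.45 [ 0.0304 -0.0548  0.0001]
0.5 [ 0.0353 -0.0599  0.0001]
0.55 [ 0.0403 -0.0648  0.0001]
0.6 [ 0.0456 -0.0694  0.0002]
0.65 [ 0.0512 -0.0737  0.0002]
0.7 [ 0.0569 -0.0778  0.0002]
0.75 [ 0.0629 -0.0815  0.0002]
0.8 [ 0.069  -0.085   0.0002]
0.82 [ 0.0715 -0.0863  0.0002]
0.84 [ 0.074  -0.0875  0.0002]
0.855 [ 0.0759 -0.0884  0.0002]
0.86 [ 0.0765 -0.0887  0.0002]
0.87 [ 0.0778 -0.0893  0.0002]
0.88 [ 0.0791 -0.0898  0.0002]
0.9 [ 0.0817 -0.0909  0.0002]
```

The opening is 41 mm, so both tabs are home. I'm raising the cover along the hinge arc.

Request:
arm_command --deltas '[{"dx": 0.002, "dy": -0.0067, "dz": 0, "wx": 0, "wy": 0, "wz": 0}, {"dx": 0.0046, "dy": -0.0133, "dz": 0, "wx": 0, "wy": 0, "wz": 0}, {"dx": 0.0074, "dy": -0.0197, "dz": 0, "wx": 0, "wy": 0, "wz": 0}, {"dx": 0.0105, "dy": -0.026, "dz": 0, "wx": 0, "wy": 0, "wz": 0}, {"dx": 0.0105, "dy": -0.026, "dz": 0, "wx": 0, "wy": 0, "wz": 0}]'

```text
clock: 4.85
tool_pos: [0.5045, -0.0558, 0.3116]
eef_rot: [-0.697, 0.116, -0.113, 0.698]
contact_force: [-2.1, 5.4, -1.8]
opening: 0.464
```

Run:
```python
from h import *
s=r.get_state(); print(s["clock"],s["tool_pos"],s["contact_force"],s["opening"]*88)
im=r.snapshot("scene"); cv2.imwrite("pics/s4.png",cv2.resize(im[140:300,150:350,::-1],None,fx=3.5,fy=3.5))
im=r.snapshot("wrist"); cv2.imwrite("pics/w4.png",im[:,:,::-1])
```

```text
4.85 [ 0.50452988 -0.05583451  0.31160243] [-2.05484542  5.43740348 -1.814431  ] 40.84591350182354
```

View pics/s4.png

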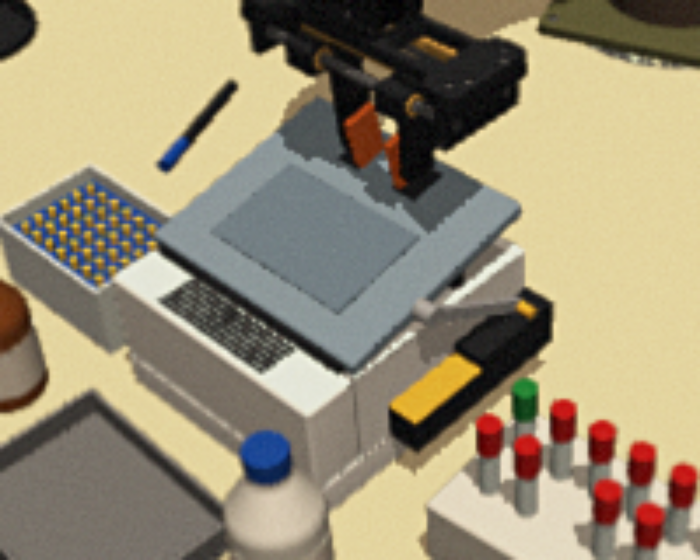

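View pics/w4.png

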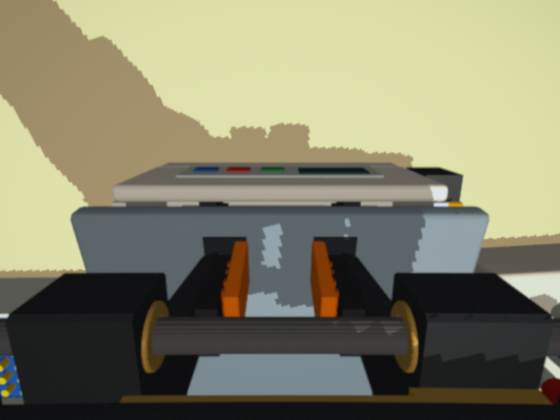

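The cover is up about 0.2 rad, the stay foot is trailing on the black ledge, and both tabs are still gripped. I'm continuing along the arc.

Request:
arm_command --deltas '[{"dx": 0.0034, "dy": -0.0062, "dz": 0.001, "wx": 0, "wy": 0, "wz": 0}, {"dx": 0.0071, "dy": -0.0121, "dz": 0.001, "wx": 0, "wy": 0, "wz": 0}, {"dx": 0.0111, "dy": -0.0179, "dz": 0.001, "wx": 0, "wy": 0, "wz": 0}, {"dx": 0.0154, "dy": -0.0235, "dz": 0.001, "wx": 0, "wy": 0, "wz": 0}, {"dx": 0.0199, "dy": -0.0288, "dz": 0.001, "wx": 0, "wy": 0, "wz": 0}]'

```text
clock: 5.45
tool_pos: [0.5222, -0.0615, 0.3398]
eef_rot: [-0.698, 0.118, -0.111, 0.698]
contact_force: [-6.5, 5.9, 1.0]
opening: 0.464
```

Request:
arm_command --deltas '[{"dx": 0.0049, "dy": -0.0051, "dz": 0, "wx": 0, "wy": 0, "wz": 0}, {"dx": 0.0099, "dy": -0.01, "dz": 0, "wx": 0, "wy": 0, "wz": 0}, {"dx": 0.0152, "dy": -0.0146, "dz": 0, "wx": 0, "wy": 0, "wz": 0}, {"dx": 0.0208, "dy": -0.0189, "dz": 0, "wx": 0, "wy": 0, "wz": 0}, {"dx": 0.0265, "dy": -0.023, "dz": 0, "wx": 0, "wy": 0, "wz": 0}]'

```text
clock: 5.95
tool_pos: [0.5471, -0.0698, 0.3632]
eef_rot: [-0.698, 0.118, -0.111, 0.698]
contact_force: [-8.7, 6.8, 5.0]
opening: 0.463
```

```bash
cat >> h.py <<'E'
HG=np.array([.4958,-.0530,.2856-.147])+WX*.135-np.array([0,0,.039])
def theta(p):
    d=np.array(p)-[0,0,.147]-HG; x=d@WX; z=d[2]
    return np.arctan2(z,-x)-np.arctan2(.039,.135), np.hypot(x,z)-np.hypot(.135,.039), d@WY
E
python3 - <<'E'
from h import *
s=r.get_state(); print(s["clock"],s["tool_pos"],s["contact_force"],s["opening"]*88,theta(s["tool_pos"]))
im=r.snapshot("scene"); cv2.imwrite("pics/s5.png",cv2.resize(im[140:300,150:350,::-1],None,fx=3.5,fy=3.5))
E
```

```text
5.95 [ 0.54705605 -0.06983158  0.36322708] [-8.68889992  6.811181    4.95055942] 40.714506657019136 (np.float64(0.6822242089267554), np.float64(0.0015052073830273127), np.float64(0.0003019995604740212))
```

View pics/s5.png

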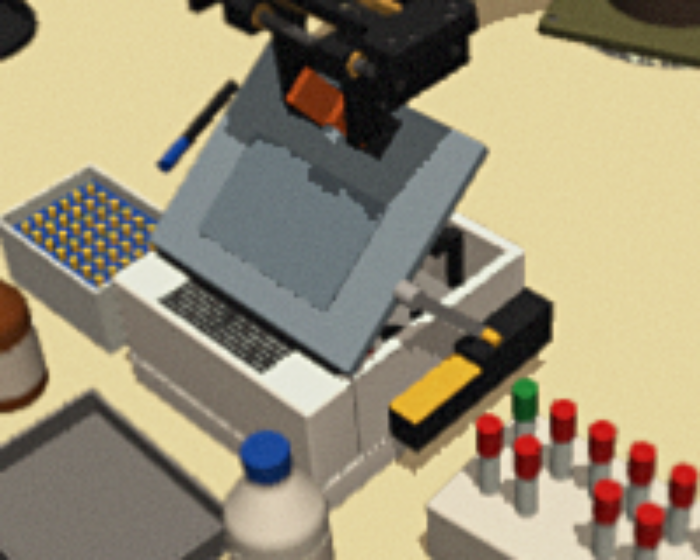

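At about 0.68 rad the yellow foot (492,337 in the crop) is just short of the step edge. I'm continuing slowly up to the notch angle.

Request:
arm_command --deltas '[{"dx": 0.0055, "dy": -0.0037, "dz": 0.001, "wx": 0, "wy": 0, "wz": 0}, {"dx": 0.0115, "dy": -0.0072, "dz": 0.001, "wx": 0, "wy": 0, "wz": 0}, {"dx": 0.016, "dy": -0.0097, "dz": 0.001, "wx": 0, "wy": 0, "wz": 0}, {"dx": 0.019, "dy": -0.0112, "dz": 0.001, "wx": 0, "wy": 0, "wz": 0}, {"dx": 0.02, "dy": -0.0116, "dz": 0.001, "wx": 0, "wy": 0, "wz": 0}]'

```text
clock: 6.5
tool_pos: [0.5674, -0.0766, 0.3757]
eef_rot: [0.698, -0.117, 0.113, -0.697]
contact_force: [-7.9, 3.2, 8.1]
opening: 0.464
```

Run:
```python
from h import *
s=r.get_state(); print(s["clock"],s["tool_pos"],s["contact_force"],s["opening"]*88,theta(s["tool_pos"]))
im=r.snapshot("scene"); cv2.imwrite("pics/s6.png",cv2.resize(im[170:290,210:330,::-1],None,fx=5,fy=5))
```

```text
6.5 [ 0.56740527 -0.07661717  0.37565019] [-7.8736678   3.24860868  8.10854464] 40.84533413322221 (np.float64(0.8569036383782701), np.float64(0.001628235217133539), np.float64(0.0003239617826620761))
```

View pics/s6.png

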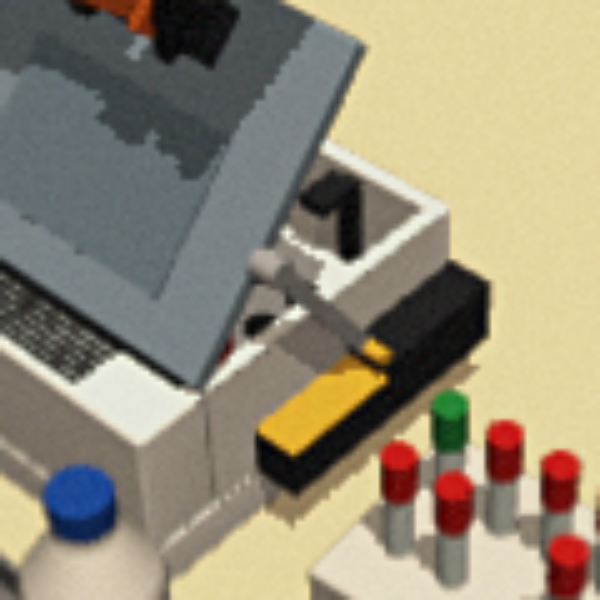

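At 0.857 rad the foot is at the step edge and hasn't clearly dropped. I'm raising a bit more.

Request:
arm_command --deltas '[{"dx": 0.0012, "dy": -0.0006, "dz": 0, "wx": 0, "wy": 0, "wz": 0}, {"dx": 0.0025, "dy": -0.0012, "dz": 0, "wx": 0, "wy": 0, "wz": 0}, {"dx": 0.0035, "dy": -0.0017, "dz": 0, "wx": 0, "wy": 0, "wz": 0}, {"dx": 0.0035, "dy": -0.0017, "dz": 0, "wx": 0, "wy": 0, "wz": 0}, {"dx": 0.0035, "dy": -0.0017, "dz": 0, "wx": 0, "wy": 0, "wz": 0}]'

```text
clock: 7.05
tool_pos: [0.5708, -0.0777, 0.3773]
eef_rot: [0.698, -0.117, 0.113, -0.697]
contact_force: [-6.1, 3.2, 7.8]
opening: 0.464
```

Run:
```python
from h import *
s=r.get_state(); print(s["clock"],s["tool_pos"],s["contact_force"],s["opening"]*88,theta(s["tool_pos"]))
im=r.snapshot("scene"); cv2.imwrite("pics/s7.png",cv2.resize(im[170:290,210:330,::-1],None,fx=5,fy=5))
```

```text
7.05 [ 0.5707686  -0.07773416  0.37733764] [-6.0741984   3.17726231  7.78836946] 40.86806389026792 (np.float64(0.8844990206425892), np.float64(0.0017284187963722553), np.float64(0.00033189623261336773))
```

View pics/s7.png

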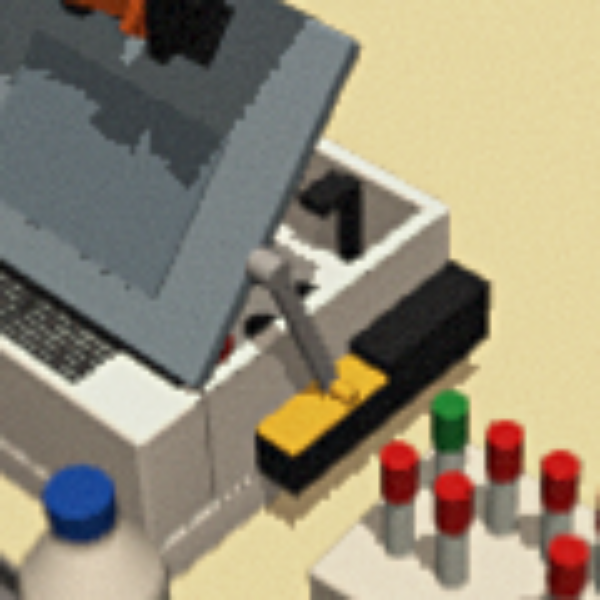

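The foot (340,388 in the crop) has now dropped onto the yellow floor, off the black ledge. I'm lowering gently.

Request:
arm_command --deltas '[{"dx": -0.002, "dy": 0.0008, "dz": 0, "wx": 0, "wy": 0, "wz": 0}, {"dx": -0.004, "dy": 0.0017, "dz": 0, "wx": 0, "wy": 0, "wz": 0}, {"dx": -0.0062, "dy": 0.0028, "dz": 0, "wx": 0, "wy": 0, "wz": 0}, {"dx": -0.0085, "dy": 0.004, "dz": 0, "wx": 0, "wy": 0, "wz": 0}, {"dx": -0.0107, "dy": 0.0051, "dz": 0, "wx": 0, "wy": 0, "wz": 0}]'

```text
clock: 7.6
tool_pos: [0.562, -0.0749, 0.3724]
eef_rot: [0.698, -0.115, 0.115, -0.697]
contact_force: [-2.6, -0.2, 4.1]
opening: 0.465
```

Run:
```python
from h import *
s=r.get_state(); print(s["clock"],s["tool_pos"],s["contact_force"],s["opening"]*88,theta(s["tool_pos"]))
im=r.snapshot("scene"); cv2.imwrite("pics/s8.png",cv2.resize(im[170:290,210:330,::-1],None,fx=5,fy=5))
```

```text
7.6 [ 0.56199506 -0.07488847  0.37237836] [-2.59668216 -0.17832027  4.08361141] 40.91726031945975 (np.float64(0.8108236953467675), np.float64(0.0011895174703783207), np.float64(0.00024665015293676927))
```

View pics/s8.png

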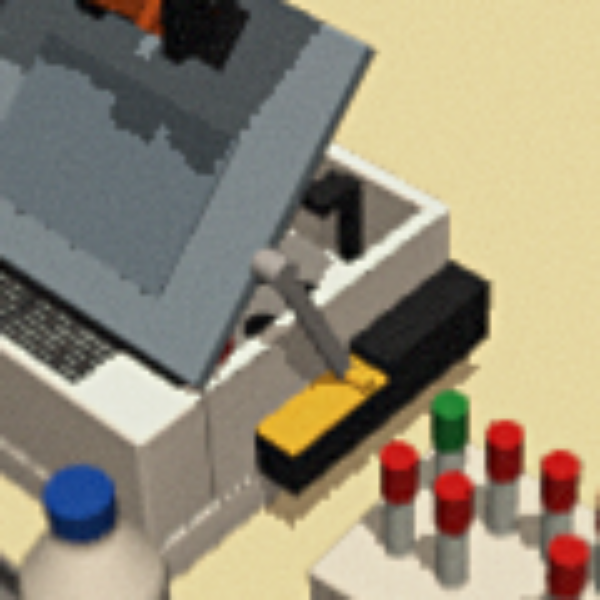

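The foot is sliding on the floor towards the step's corner (360,378). I'll keep lowering in small steps.

Request:
arm_command --deltas '[{"dx": -0.0015, "dy": 0.0009, "dz": 0, "wx": 0, "wy": 0, "wz": 0}, {"dx": -0.003, "dy": 0.0017, "dz": 0, "wx": 0, "wy": 0, "wz": 0}, {"dx": -0.0045, "dy": 0.0026, "dz": 0, "wx": 0, "wy": 0, "wz": 0}, {"dx": -0.006, "dy": 0.0035, "dz": 0, "wx": 0, "wy": 0, "wz": 0}, {"dx": -0.007, "dy": 0.0041, "dz": 0, "wx": 0, "wy": 0, "wz": 0}]'

```text
clock: 8.15
tool_pos: [0.5554, -0.0725, 0.3671]
eef_rot: [0.698, -0.115, 0.115, -0.697]
contact_force: [-4.2, -2.3, 7.3]
opening: 0.462
```

Run:
```python
from h import *
s=r.get_state(); print(s["clock"],s["tool_pos"],s["contact_force"],s["opening"]*88,theta(s["tool_pos"]))
im=r.snapshot("scene"); cv2.imwrite("pics/s9.png",cv2.resize(im[170:290,210:330,::-1],None,fx=5,fy=5))
```

```text
8.15 [ 0.55540782 -0.07251426  0.36714289] [-4.21366818 -2.29297443  7.27332051] 40.67175202829908 (np.float64(0.7494204473771856), np.float64(3.22471886615161e-05), np.float64(0.00040800739090149645))
```

View pics/s9.png

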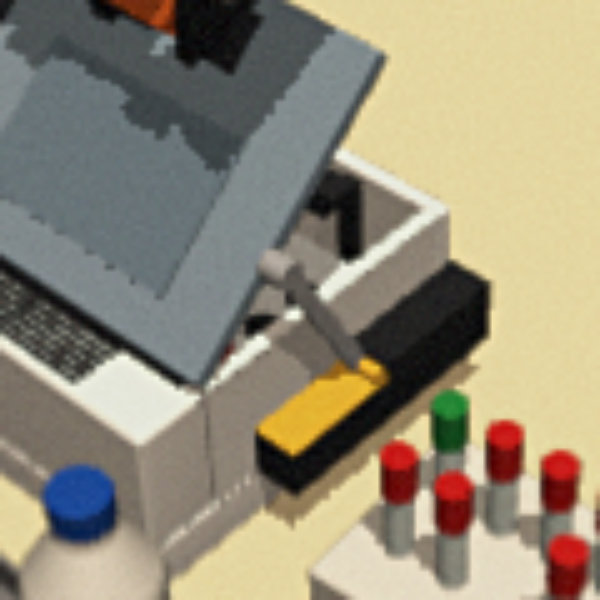

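Request:
arm_command --deltas '[{"dx": -0.0004, "dy": 0.0004, "dz": 0, "wx": 0, "wy": 0, "wz": 0}, {"dx": -0.0008, "dy": 0.0008, "dz": 0, "wx": 0, "wy": 0, "wz": 0}, {"dx": -0.0012, "dy": 0.0011, "dz": 0, "wx": 0, "wy": 0, "wz": 0}, {"dx": -0.0016, "dy": 0.0014, "dz": 0, "wx": 0, "wy": 0, "wz": 0}, {"dx": -0.0016, "dy": 0.0014, "dz": 0, "wx": 0, "wy": 0, "wz": 0}]'

```text
clock: 8.7
tool_pos: [0.5547, -0.0724, 0.3669]
eef_rot: [0.698, -0.114, 0.116, -0.697]
contact_force: [-3.9, -2.5, 11.8]
opening: 0.463
```

Run:
```python
from h import *
s=r.get_state(); print(s["clock"],s["tool_pos"],s["contact_force"],s["opening"]*88,theta(s["tool_pos"]))
```

```text
8.7 [ 0.55466406 -0.07238882  0.36687545] [-3.94554596 -2.5023857  11.8290061 ] 40.73687950187488 (np.float64(0.7439013131768285), np.float64(0.00018821228327342565), np.float64(0.00029095890808998213))
```

Request:
arm_command --deltas '[{"dx": -0.0003, "dy": 0.0003, "dz": 0, "wx": 0, "wy": 0, "wz": 0}, {"dx": -0.0006, "dy": 0.0006, "dz": 0, "wx": 0, "wy": 0, "wz": 0}, {"dx": -0.0008, "dy": 0.0008, "dz": 0, "wx": 0, "wy": 0, "wz": 0}, {"dx": -0.0008, "dy": 0.0008, "dz": 0, "wx": 0, "wy": 0, "wz": 0}, {"dx": -0.0008, "dy": 0.0008, "dz": 0, "wx": 0, "wy": 0, "wz": 0}]'

```text
clock: 9.2
tool_pos: [0.5543, -0.0722, 0.3667]
eef_rot: [0.698, -0.113, 0.117, -0.697]
contact_force: [-4.2, -2.6, 14.5]
opening: 0.466
```

Run:
```python
from h import *
s=r.get_state(); print(s["clock"],s["tool_pos"],s["contact_force"],s["opening"]*88,theta(s["tool_pos"]))
im=r.snapshot("scene"); cv2.imwrite("pics/s10.png",cv2.resize(im[170:290,210:330,::-1],None,fx=5,fy=5))
im=r.snapshot("wrist"); cv2.imwrite("pics/w10.png",im[:,:,::-1])
```

```text
9.2 [ 0.55425703 -0.07224765  0.36667761] [-4.19907284 -2.64472    14.49836999] 41.00666068490976 (np.float64(0.7405559174241542), np.float64(0.00024346666991034716), np.float64(0.00029568819782306794))
```

View pics/s10.png

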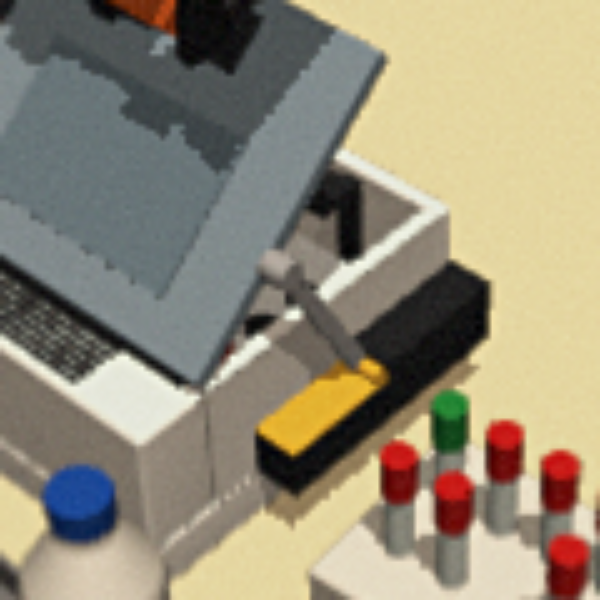

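View pics/w10.png

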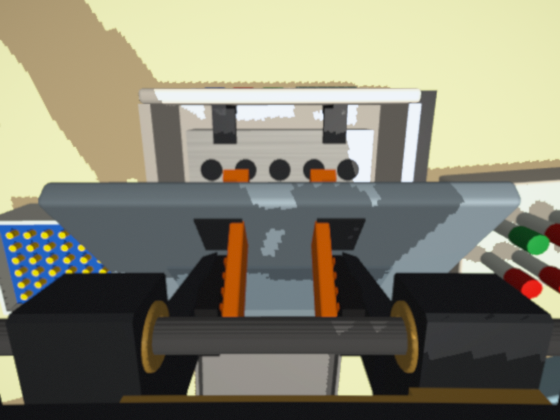

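The foot sits in the step corner (372,372), θ has stalled at 0.74, and the vertical force rises with further lowering. The stay is carrying the cover, so I'm releasing.

Request:
arm_command --deltas '[{"dx": 0, "dy": -0.001, "dz": 0, "wx": 0, "wy": 0, "wz": 0}, {"dx": 0, "dy": -0.001, "dz": 0, "wx": 0, "wy": 0, "wz": 0}, {"dx": 0, "dy": -0.001, "dz": 0, "wx": 0, "wy": 0, "wz": 0}, {"dx": 0, "dy": -0.001, "dz": 0, "wx": 0, "wy": 0, "wz": 0}, {"dx": 0, "dy": -0.001, "dz": 0, "wx": 0, "wy": 0, "wz": 0}]' --claw 1

```text
clock: 9.8
tool_pos: [0.5533, -0.0705, 0.3653]
eef_rot: [-0.698, 0.115, -0.114, 0.698]
contact_force: [0.3, 0.5, 0.1]
opening: 0.894
```

Request:
arm_command --deltas '[{"dx": 0, "dy": 0, "dz": 0, "wx": 0, "wy": 0, "wz": 0}, {"dx": 0, "dy": 0, "dz": 0, "wx": 0, "wy": 0, "wz": 0}, {"dx": 0, "dy": 0, "dz": 0, "wx": 0, "wy": 0, "wz": 0}, {"dx": 0, "dy": 0, "dz": 0, "wx": 0, "wy": 0, "wz": 0}, {"dx": 0, "dy": 0, "dz": 0, "wx": 0, "wy": 0, "wz": 0}]'

```text
clock: 10.3
tool_pos: [0.5534, -0.0709, 0.3659]
eef_rot: [-0.698, 0.115, -0.115, 0.698]
contact_force: [0.3, -0.0, -0.0]
opening: 1.003
```

Run:
```python
from h import *
s=r.get_state(); print(s["clock"],s["tool_pos"],s["contact_force"],s["opening"]*88,theta(s["tool_pos"]))
im=r.snapshot("scene"); cv2.imwrite("pics/s11.png",cv2.resize(im[170:290,210:330,::-1],None,fx=5,fy=5))
im=r.snapshot("wrist"); cv2.imwrite("pics/w11.png",im[:,:,::-1])
```

```text
10.3 [ 0.55337303 -0.07092342  0.36589851] [ 0.27012069 -0.04994264 -0.04027763] 88.23837318544737 (np.float64(0.7300408435823406), np.float64(0.0002433794544916823), np.float64(0.001270990912581198))
```

View pics/s11.png

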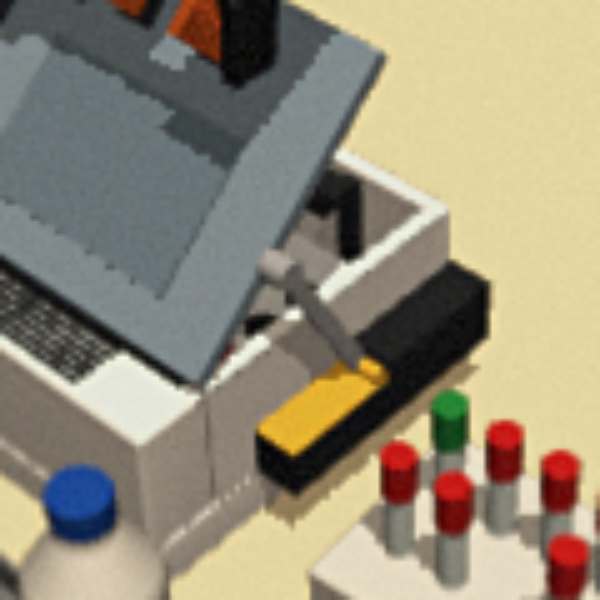

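View pics/w11.png

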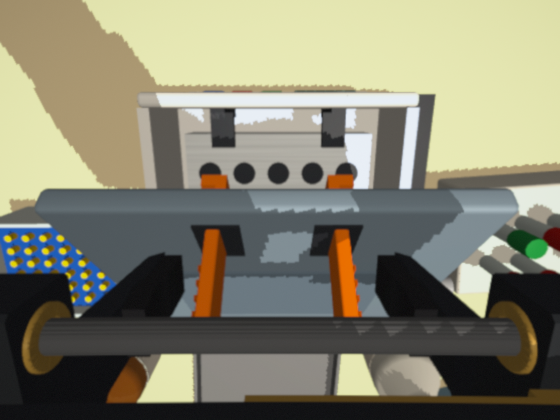

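The gripper is open at 88 mm with zero force, and the cover hasn't moved. I'm retracting straight up.

Request:
arm_command --deltas '[{"dx": 0, "dy": -0.015, "dz": 0, "wx": 0, "wy": 0, "wz": 0}, {"dx": 0, "dy": -0.035, "dz": 0, "wx": 0, "wy": 0, "wz": 0}, {"dx": 0, "dy": -0.065, "dz": 0, "wx": 0, "wy": 0, "wz": 0}, {"dx": 0, "dy": -0.095, "dz": 0, "wx": 0, "wy": 0, "wz": 0}, {"dx": 0, "dy": -0.12, "dz": 0, "wx": 0, "wy": 0, "wz": 0}]'

```text
clock: 10.9
tool_pos: [0.5533, -0.071, 0.4876]
eef_rot: [-0.698, 0.114, -0.115, 0.698]
contact_force: [0.1, -0.4, 0.0]
opening: 0.998
```

Request:
arm_command --deltas '[{"dx": 0, "dy": -0.01, "dz": 0, "wx": 0, "wy": 0, "wz": 0}, {"dx": 0, "dy": -0.02, "dz": 0, "wx": 0, "wy": 0, "wz": 0}, {"dx": 0, "dy": -0.02, "dz": 0, "wx": 0, "wy": 0, "wz": 0}, {"dx": 0, "dy": -0.02, "dz": 0, "wx": 0, "wy": 0, "wz": 0}, {"dx": 0, "dy": -0.02, "dz": 0, "wx": 0, "wy": 0, "wz": 0}]'

```text
clock: 11.4
tool_pos: [0.5531, -0.071, 0.5047]
eef_rot: [0.698, -0.115, 0.114, -0.698]
contact_force: [0.1, -0.7, -0.7]
opening: 1.0
```

Run:
```python
from h import *
s=r.get_state(); print(s["clock"],s["tool_pos"],s["contact_force"])
im=r.snapshot("scene"); cv2.imwrite("pics/s12.png",im[:,:,::-1])
im=r.snapshot("top"); cv2.imwrite("pics/t12.png",im[:,:,::-1])
c=r.get_calibration("scene"); P=HG+WY*.0
for th in (.70,.74,.78):
    u=-WX*np.cos(th)+np.array([0,0,np.sin(th)]); n=WX*np.sin(th)+np.array([0,0,np.cos(th)])
    print(th,proj(c,[P+.16*u+.012*n+WY*.095]))
```

```text
11.4 [ 0.55314861 -0.07096464  0.50465328] [ 0.08225378 -0.68828134 -0.69614882]
0.7 [[287.13084521 179.84919482]]
0.74 [[285.64989403 179.07773188]]
0.78 [[284.09364121 178.4087432 ]]
```

View pics/s12.png

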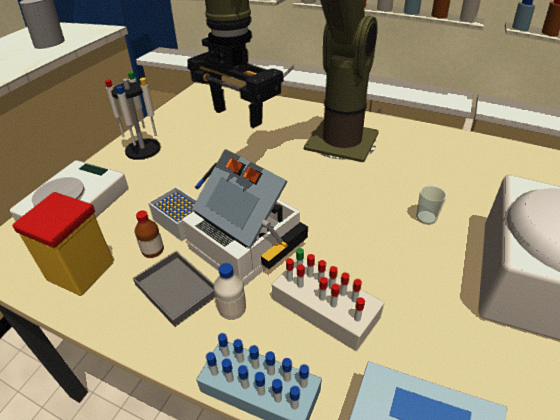

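View pics/t12.png

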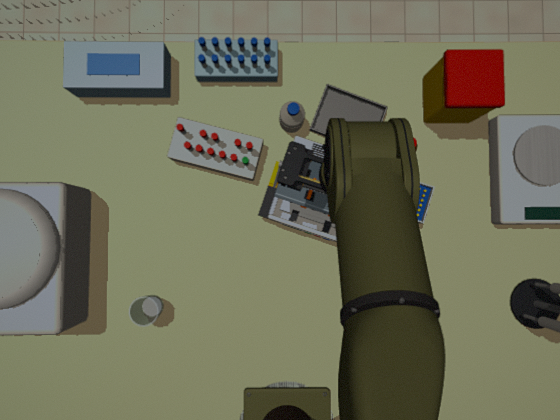

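The scene view shows the cover standing at about 0.74 with its corner near (285,180), where a cover at 0.74 should put it. The arm is clear and nothing else appears to have moved, so I'm handing in.

```bash
python3 -c "
from plant import r
print(r.finish_job())"
```

```text
the job is handed in; nothing more can be done
None
```

The warmer is open: its cover stands up by itself on the stay, and I handed the job in at about 11.5 s on the robot clock.

**What I did:**
1. I squeezed both orange tabs home (41 mm opening) with the tool pointing straight down.
2. I raised the cover along its hinge arc. The stay's foot had not dropped at about 0.857 rad but was on the yellow notch floor at about 0.885, slightly above the 0.84–0.87 you gave. That angle comes from my own pose estimate.
3. I lowered the cover slowly until it stalled at about 0.74 rad and the upward force rose from 7 to 14.5 N, showing the stay was carrying it. Then I opened the gripper and retracted straight up.

**Last checks:**
- **Cover:** after release it showed no visible movement, the foot stayed in the step corner, and the front corner is where a cover at about 0.74 rad should be.
- **Contact:** the force on the tool was about 0 N after release, and the arm was well clear at the end.
- **Other things on the bench:** those I could see were where they started. In the last top view the arm hid part of the tip box, pen and amber bottle. The scene view shows the tip box and bottle in place, and the pen only partly, behind the raised cover.

No check failed. The sideways force reached about 11 N during the raise because my estimated arc was off by 1–2 mm.

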